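# Lock the retaining post into the shaker deck

## Task

Take the orange-gripped T-foot post out of its blue stand, pass its foot lengthwise through the slot in the shaker deck and press it gently down against the spring pad below, then turn it a quarter turn (either way) so that the spring lifts its foot into the crosswise notches under the slotted plate. Let go and leave the post locked and upright across the slot; do not ram or yank it, and do not shift or tip the flask, the beaker or the amber bottle.

Things in the scene. Friction and masses are not known exactly. Their poses are not given: they have to be found in the camera images.
- toggle_grip (a point): Retaining post, loose, 60 to 130 g, 89 mm tall, standing in the blue stand. Point: centre of its orange wing grip, 67 mm above the foot's underside; z up the post, x along foot and wing. Wing 36 mm (x) by 12 mm thick (y) by 44 mm high: pinch it across the 12 mm from above. A half turn about z makes no difference
- toggle_foot (a point): Centre of the underside of the post's steel T-foot, a bar 30 mm (x) by 7 mm (y) by 7 mm high. Above it a shank 6.8 mm thick, and 40 mm above this point the underside of a collar 26 mm across, 5 mm thick, on which the wing grip stands
- stand_top (a point): Blue block fixed to the worktop, 60 x 56 x 44 mm high; point at the centre of its top. The post's foot hangs in a slot right through it, 33 mm (x) by 11 mm (y), the collar resting on the top (grip centre 27 mm above it). Lift the post straight up by 50 mm to clear it
- deck: Grey shaker deck fixed to the worktop, 150 mm (x) by 240 mm (y) by 46 mm high, origin at the centre of its underside, z up. A steel rail, 21 mm high, runs along each side of the flask's mat
- deck_slot (a point): Point on the deck's upper surface, 46 mm above the worktop, centre of a 54 mm square well; axes as the deck's. In the well lies a steel plate 9 mm thick with a slot 33 mm (x) by 10 mm (y). Its top is 2 to 12 mm below this point, different every time and not measured; it stays put in use. A foot that misses the slot meets a hard stop. Plate underside: notches along y, 9 mm wide, 3 mm deep
- pad_axis (a point): Point on the bottom of the well, 46 mm below deck_slot. Above it, under the slotted plate, is a white sprung pad: its top rests 9.5 mm below the plate's top, pushes up with 2.4 N plus 0.75 N per mm, hard stop after 11 mm. Pushed 6.5 mm or more (best 8 to 9.5 mm, about 9 N) the foot can turn under the plate; let up when across, it rises into the notches (pad 3.5 mm down)
- flask_mid (a point): Conical glass flask, 67 mm across, 114 mm high, loose on the deck's mat; point on its axis 57 mm above its base. Leave it alone
- beaker_mid (a point): Glass beaker, 62 mm across, 80 mm high, loose on the worktop; point on its axis 40 mm above its base. Leave it alone
- amber_bottle_mid (a point): Amber bottle with black cap, 44 mm across, 101 mm high, loose on the worktop; point on its axis 50 mm above its base. Leave it alone
Not all that is in view belongs to the job. Leave any black or yellow look-alike of the part that bears toggle_grip alone.

How it is judged:
By the outcome, as a careful person would: the job done as asked, in the order asked, and still so for the second after the job is handed in, with the robot touching nothing.
It also fails if it takes over 45 s, if anything falls off the work surface, if the arm or the gripper's body presses on something with over 40 N, if the wrist force passes 120 N, or if a joint passes its speed limit or range.

## Robot

A 6-joint arm with a two-finger parallel gripper is mounted at the origin on the work surface; the furniture and walls round the work are solid. World frame = base frame: x ahead of the robot, y to its left, z up, the work surface at z = 0. Lengths are in m, angles in rad, forces in N, time in s.
With the tool pointing down it reaches from about 0.3 to 0.75 m from the base axis. Payload 8.5 kg.
Tool frame: the origin (TCP) lies on the centre line of the jaws, within the pads' length; the fingertips stand 8 mm ahead of it and the grasp point (between the pads) lies 11 mm behind it; x points along the fingers, y is the direction in which the jaws open and shut, and the axes are right-handed (so a half turn about x gives the same grasp; the last joint's range is limited). The gripper opens to 88 mm and grips with 3 to 60 N. Pads are 18 mm wide; open, the fingers measure 123 mm over their backs; the gripper's body (75 mm by 187 mm) begins 45 mm behind the grasp point.
Start: joints at [-1.378, 0.381, 1.297, -0, 1.464, -0.215], TCP at [0.218, -0.505, 0.247] pointing down, gripper open.
Joint ranges: [-3.11, 3.11], [-0.89, 2.33], [0.22, 2.48], [-1.42, 4.56], [0.17, 2.85], [-2.88, 2.88]. Speed limits (rad/s): [2.39, 2.39, 3.14, 3.14, 3.14, 3.14].

## Interface

Orientations are given as a unit quaternion [x, y, z, w].
In Python, from workcell import arm, kinematics, observe, vision, job gives the robot as it stands. The module is installed in compiled form; this text tells all that it offers. Calls block until the motion is done:
- arm.movep(position, orientation): joint-space move of the TCP to a pose.
- arm.move_l(position, rate=0.15, rotation=None, f_stop=None): straight line of the TCP; rotation=None keeps the orientation; rate is the mean speed in m/s. With f_stop (N) it stops when the force on the tool has changed by that much, and returns True; else False.
- arm.movej(angles): joint-space move.
- arm.gripper_open() and arm.grasp(squeeze=None): open the fingers fully, or close them until they stop; squeeze is the grip in N (None keeps the last).
- arm.pause(seconds).
- kinematics.solve_ik(position, orientation): joint angles nearest the present ones, or None.
- observe(): the state.
- vision.camera(name): name is "scene" or "top"; returns (picture, depth): 420x560x3 uint8, red, green, blue; 420x560 float32, m along the optical axis (not along the pixel's ray), 0 where there is no reading.
- vision.calibration(name): a dict with "fx", "fy", "cx", "cy" (pixels), "eye" and "rotation" of the camera in the world. Camera axes: x right, y down, z forward; pixel columns grow to the right and rows downward; lengths in m; the calibration is good to about 2 mm. A picture is of the moment at which its call begins. calibration takes no time and is no camera call.
A pose or a line that the arm cannot do raises arm.IKError and nothing moves.
- job.sign_off(): hands the job in, once; it reports no verdict.
The state is a dict: "t": time; "joint_positions": joint angles; "joint_vel": joint speeds; "joint_efforts": joint torques, N m; "eef_pos": TCP position; "ee_rot": TCP orientation; "contact_force": force on the tool from outside, world axes, zero at the start; "wrist_torque": the same for the moment, N m; "finger_gap": opening from 0.0 (shut) to 1.0 (fully open).
Only numpy, scipy, OpenCV 4.12 (cv2) and the standard library are available. Lean on these libraries where they do the work, as an engineer would, in place of code of your own. Each camera call takes 0.05 s, during which the arm holds its last target. There are 200 camera calls.

## Working session

There is one attempt and no reset: what is moved stays moved. The work goes in short steps, each a Python script; the robot and the scene stay as the last script left them, time stands still between calls to the robot, and variables do not carry over. Pictures are saved under pics/ and viewed, about 8 in all and at most 12, crops included, and the job is handed in when it is done.

```bash
mkdir -p pics; python3 - <<'E'
from workcell import vision,observe
import cv2,numpy as np
for n in("scene","top"):
    p,d=vision.camera(n); c=vision.calibration(n)
    cv2.imwrite(f"pics/{n}0.png",p[:,:,::-1]); np.savez(f"{n}0.npz",p=p,d=d,**c)
    print(n,c)
s=observe();print(s["t"],s["eef_pos"],s["ee_rot"],s["finger_gap"],s["contact_force"])
E
```

```text
scene {'fx': 397.73069423526425, 'fy': 397.73069423526425, 'cx': 280.104677303644, 'cy': 210.26677483999904, 'eye': array([-0.09953693, -1.02378204,  0.56906931]), 'rotation': array([ 0.80906672, -0.23069522,  0.15489481, -0.51787871])}
top {'fx': 473.57208328735055, 'fy': 473.57208328735055, 'cx': 276.7422832700834, 'cy': 206.01398447053558, 'eye': array([ 0.25634778, -0.13748656,  1.20999249]), 'rotation': array([-0.69850399,  0.70986998, -0.0650006 ,  0.06286264])}
0.1 [ 0.21804457 -0.5046856   0.24621179] [-0.69244985 -0.1436132   0.69247397 -0.14271739] 1.0016338759326668 [ 0.34317516  0.03923401 -0.77982023]
```

View pics/scene0.png

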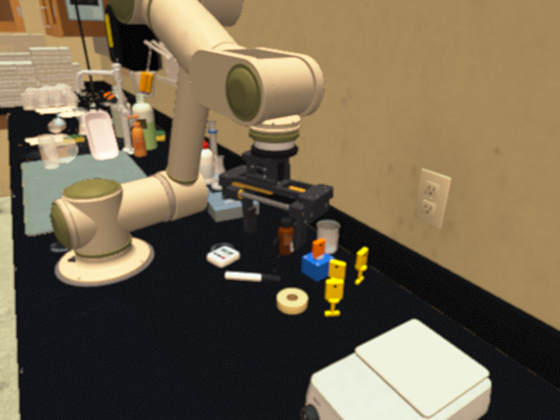

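View pics/top0.png

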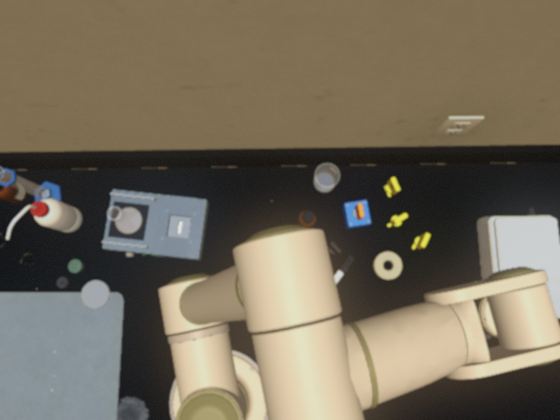

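The orange wing is at scene (319,248) / top (360,211), in the blue stand. The yellow look-alikes are at top (392,187), (398,220), (421,241) and scene (361,262), (337,268), (334,292). The deck is at top (155,225), with its plate near (180,227). I choose the orange one and check it in a close crop.

```bash
cat > h.py <<'E'
import numpy as np,cv2
from scipy.spatial.transform import Rotation as R
def load(n): return np.load(f"{n}.npz")
def pts(z,d=None):
    d=z["d"] if d is None else d
    v,u=np.mgrid[:d.shape[0],:d.shape[1]]
    c=np.stack([(u-z["cx"])/z["fx"]*d,(v-z["cy"])/z["fy"]*d,d],-1)
    return c@R.from_quat(z["rotation"]).as_matrix().T+z["eye"]
def ray(z,u,v,h):
    r=R.from_quat(z["rotation"]).as_matrix()@[(u-z["cx"])/z["fx"],(v-z["cy"])/z["fy"],1]
    return z["eye"]+r*(h-z["eye"][2])/r[2]
def proj(z,p):
    c=R.from_quat(z["rotation"]).as_matrix().T@(np.asarray(p)-z["eye"])
    return z["fx"]*c[0]/c[2]+z["cx"],z["fy"]*c[1]/c[2]+z["cy"]
E
python3 - <<'E'
from h import *
from workcell import vision
for n in("scene","top"):
    P=[];D=[]
    for i in range(5):
        p,d=vision.camera(n);P.append(p);D.append(d)
    D=np.array(D);D[D==0]=np.nan
    np.savez(f"{n}1.npz",p=np.mean(P,0),d=np.nanmedian(D,0),**vision.calibration(n))
    print(n,np.nanmedian(np.nanstd(D,0)),np.mean(np.std(P,0)))
t=load("top1");s=load("scene1")
up=lambda z,x,y,w,h,k:cv2.resize(z["p"][y:y+h,x:x+w,::-1],None,fx=k,fy=k,interpolation=cv2.INTER_CUBIC)
a=up(t,335,170,65,70,6);a=cv2.resize(a,(400,300)) if 0 else a[:300*1]
A=up(t,330,187,66,50,6);B=up(s,290,230,66,50,6)
C=up(t,98,182,132,84,6)
img=np.full((600,800,3),0,np.uint8)
img[:300,:396]=np.clip(A,0,255);img[:300,400:796]=np.clip(B,0,255)
C=cv2.resize(C,(471,300));img[300:,:471]=np.clip(C,0,255)
D=up(s,195,180,80,60,4);img[300:540,475:795]=np.clip(D,0,255)
cv2.imwrite("pics/crop1.png",img)
X=pts(t);Y=pts(s)
hsv=cv2.cvtColor(np.clip(t["p"],0,255).astype(np.uint8),cv2.COLOR_RGB2HSV)
hs2=cv2.cvtColor(np.clip(s["p"],0,255).astype(np.uint8),cv2.COLOR_RGB2HSV)
def blob(X,h,lo,hi,box,nm):
    m=np.zeros(h.shape[:2],bool);x,y,w,g=box
    m[y:y+g,x:x+w]=cv2.inRange(h,lo,hi)[y:y+g,x:x+w]>0
    v,u=np.nonzero(m);q=X[m]
    print(nm,m.sum(),u.mean(),v.mean(),"px",u.min(),u.max(),v.min(),v.max(),"xyz",np.nanmedian(q,0),"z pct",np.nanpercentile(q[:,2],[5,50,95]))
    print("  minrect",cv2.minAreaRect(np.stack([u,v],1).astype(np.float32)))
O=((3,120,120),(20,255,255));Bl=((100,120,60),(125,255,255))
blob(X,hsv,*O,(340,195,40,40),"top orange");blob(X,hsv,*Bl,(335,190,45,45),"top blue")
blob(Y,hs2,*O,(300,230,35,30),"scene orange");blob(Y,hs2,*Bl,(290,235,50,50),"scene blue")
np.set_printoptions(precision=3,suppress=True,linewidth=250)
print("z mm plate rows 212..242 cols 164..196");print(np.round(X[212:243:2,162:198:2,2]*1000).astype(int))
for uv in[(120,200),(200,205),(160,255),(180,227),(200,250)]: print(uv,X[uv[1],uv[0]])
E
```

```text
scene 0.0012583551 1.3234206080704276
top 0.0013318695 0.9442998439839346
top orange 63 359.44444444444446 210.66666666666666 px 356 362 204 217 xyz [ 0.44784353 -0.34014722  0.09179096] z pct [0.08280326 0.09179096 0.09463108]
  minrect ((359.3269348144531, 210.63462829589844), (13.139781951904297, 5.491251468658447), 78.69007110595703)
top blue 459 356.45969498910677 213.93246187363835 px 343 371 199 227 xyz [ 0.44584157 -0.33721704  0.04283575] z pct [-0.00122517  0.04283575  0.04547386]
  minrect ((357.03961181640625, 213.21133422851562), (27.704708099365234, 26.046113967895508), 79.3803482055664)
scene orange 201 318.5422885572139 246.6865671641791 px 312 325 238 257 xyz [ 0.44626225 -0.35112256  0.07506292] z pct [0.04001677 0.07506292 0.09197033]
  minrect ((318.29266357421875, 247.3658447265625), (12.147468566894531, 19.877676010131836), 6.340191841125488)
scene blue 613 314.9347471451876 266.3132137030995 px 301 334 252 281 xyz [ 0.42752819 -0.35880689  0.02705738] z pct [-0.00082698  0.02705738  0.04377286]
  minrect ((316.336181640625, 266.8924865722656), (32.7739677429199
[... 449 characters left out ...]
 29 27 35 34 36 37 47 48 47 47]
 [47 47 47 38 35 38 36 37 26 28 37 32 35 36 45 46 47 48]
 [47 44 45 37 36 36 37 35 28 25 36 36 37 37 45 44 45 48]
 [48 47 45 36 37 36 38 37 27 29 35 37 36 36 45 47 46 46]
 [46 45 43 36 37 36 36 37 28 26 37 36 38 36 47 47 48 49]
 [46 47 45 35 37 37 35 36 35 34 36 35 37 38 48 46 46 46]
 [46 46 43 35 34 37 36 35 38 37 36 36 35 45 46 47 46 47]
 [47 47 44 48 46 47 46 48 45 46 47 38 36 45 46 47 46 47]
 [45 47 46 46 44 46 47 46 47 45 45 46 45 46 44 46 46 46]
 [48 45 43 46 49 44 47 46 46 47 45 47 47 46 46 46 47 44]]
(120, 200) [0.491 0.249 0.047]
(200, 205) [0.475 0.049 0.048]
(160, 255) [0.352 0.146 0.044]
(180, 227) [0.423 0.101 0.03 ]
(200, 250) [0.364 0.049 0.034]
```

View pics/crop1.png

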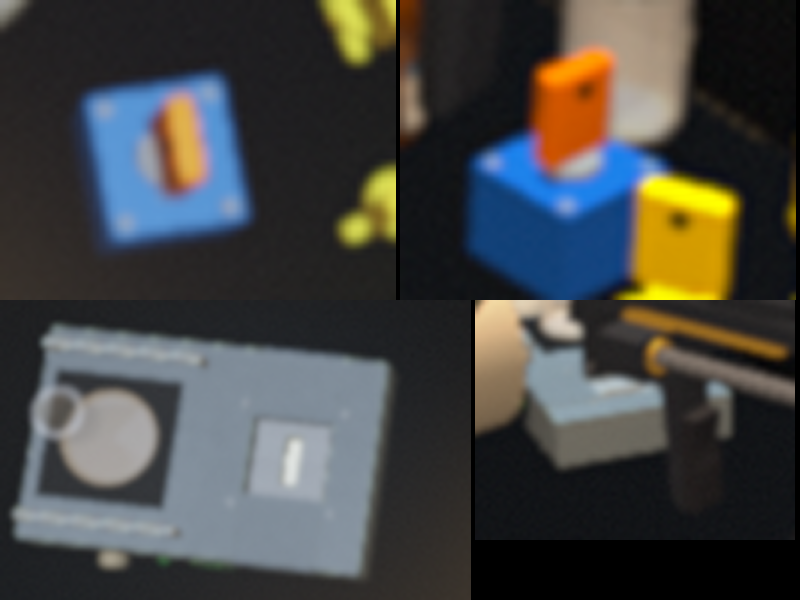

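The crop confirms the choice. Top row: the orange wing on the blue stand, seen in both views, with the yellow look-alikes clear of it. Bottom row: the deck from above, with the slot long axis vertical at top pixel about (180,227). The fingers hide part of the deck in the scene view. Next I do a sub-pixel model fit of both.

```bash
cat > fit.py <<'E'
from h import *
from scipy.optimize import least_squares
K=8
def fitter(z,win,layers,p0,scales):
    x0,y0,w,h=win; img=z["p"][y0:y0+h,x0:x0+w].astype(float).reshape(-1,3)
    def mask(P3,hull=False):
        uv=np.array([proj(z,p) for p in P3])
        if hull: uv=cv2.convexHull(uv.astype(np.float32))[:,0]
        q=np.round(((uv-[x0,y0]+.5)*K-.5)*256).astype(np.int32)
        m=np.zeros((h*K,w*K),np.uint8);cv2.fillConvexPoly(m,q,1,cv2.LINE_8,8);return m
    def res(q,full=False):
        p=np.array(q)*scales+p0
        lab=layers(p[:-1],mask); n=lab.max()+1
        A=np.stack([cv2.resize(cv2.GaussianBlur((lab==i).astype(np.float32),(0,0),max(.2,p[-1])*K),(w,h),interpolation=cv2.INTER_AREA).ravel() for i in range(n)],1)
        C=np.linalg.lstsq(A,img,rcond=None)[0]; r=(A@C-img)
        return (r,C) if full else r.ravel()
    s=least_squares(res,np.zeros(len(p0)),diff_step=None,x_scale=1,method="trf",loss="soft_l1",f_scale=8,jac=lambda q:np.stack([(res(q+d)-res(q-d))/.5 for d in np.eye(len(q))*.25],1))
    J=s.jac;cov=np.linalg.pinv(J.T@J)*np.mean(s.fun**2)
    return s.x*scales+p0,np.sqrt(np.diag(cov))*scales,np.sqrt(np.mean(s.fun**2)),res(s.x,True)[1]
def rect(c,yaw,lx,ly,z,off=(0,0)):
    e=np.array([np.cos(yaw),np.sin(yaw)]);f=np.array([-e[1],e[0]])
    return [np.r_[c+e*(off[0]+a*lx/2)+f*(off[1]+b*ly/2),z] for a,b in((1,1),(-1,1),(-1,-1),(1,-1))]
def deck(p,mask):
    x,y,yaw,hh,end,ox=p;c=np.array([x,y]);T=.046
    L=lambda lx,ly,z,o=(0,0):mask(rect(c,yaw,lx,ly,z,o))
    o=(ox,end+.12)
    lab=mask(rect(c,yaw,.15,.24,0,o)+rect(c,yaw,.15,.24,T,o),True)  #1 sides
    lab[L(.15,.24,T,o)>0]=2
    w=L(.054,.054,T)>0; lab[w]=3
    pl=w&(L(.054,.054,T-hh)>0);lab[pl]=4
    s=pl&(L(.033,.010,T-hh)>0);lab[s]=5
    lab[s&(L(.033,.010,T-hh-.009)>0)]=6
    return lab
def stand(p,mask):
    x,y,yaw,px,py,pyaw=p;c=np.array([x,y]);g=np.array([px,py])
    lab=mask(rect(c,yaw,.06,.056,0)+rect(c,yaw,.06,.056,.044),True)
    lab[mask(rect(c,yaw,.06,.056,.044))>0]=2
    a=np.arange(24)/24*2*np.pi
    lab[mask([[px+.013*np.cos(t),py+.013*np.sin(t),zz] for t in a for zz in(.044,.049)],True)>0]=3
    lab[mask(rect(g,pyaw,.036,.012,.049)+rect(g,pyaw,.036,.012,.093),True)>0]=4
    lab[mask(rect(g,pyaw,.036,.012,.093))>0]=5
    return lab
E
cat > run.py <<'E'
from fit import *
np.set_printoptions(precision=5,suppress=True,linewidth=200)
t=load("top1");s=load("scene1")
m=lambda a:np.array(a)
# initial yaw of the deck: world axis, image-up; tilt from picture
a=ray(t,205,200,.046)-ray(t,199,259,.046); yaw=np.arctan2(a[1],a[0]);print("yaw0",yaw)
c=ray(t,180,227,.0365)
r=fitter(t,(159,186,56,80),deck,m([c[0],c[1],yaw,.0095,-.06,0,.6]),m([.002,.002,.03,.002,.003,.003,.2]))
print("deck",*r,sep="\n")
b=ray(t,357,213.2,.04);g=ray(t,359.4,210.7,.075)
a=ray(t,360.5,204,.09)-ray(t,358,217,.09);y2=np.arctan2(a[1],a[0]);print("yaw0",y2)
r=fitter(t,(338,194,36,38),stand,m([b[0],b[1],y2,g[0],g[1],y2,.6]),m([.002,.002,.03,.002,.002,.03,.2]))
print("stand top",*r,sep="\n");p=r[0]
r=fitter(s,(298,234,32,50),stand,p,m([.002,.002,.03,.002,.002,.03,.2]))
print("stand scene",*r,sep="\n")
E
python3 run.py
```

```text
yaw0 -0.08865122348860054
deck
[ 0.423    0.10212 -0.12518  0.00994 -0.0606  -0.00003  0.98109]
[0.00006 0.00008 0.00037 0.00043 0.00009 0.00006 0.00759]
4.28649919018148
[[ 38.85713  39.1792   40.2056 ]
 [ 70.5153   70.53131  63.80548]
 [130.69116 143.48601 155.53589]
 [ 67.73571  71.487    65.22422]
 [162.42315 170.46224 180.32845]
 [124.90497 126.71863 115.66248]
 [234.51874 237.40034 232.3268 ]]
yaw0 -0.23370691141874986
stand top
[ 0.45008 -0.3447   0.13774  0.44883 -0.34363  0.11974  0.98566]
[0.00005 0.00005 0.00233 0.00011 0.00007 0.00638 0.01872]
8.751315106711793
[[ 36.39253  34.34873  36.93586]
 [ 55.73109  85.03585 131.19188]
 [ 95.24266 154.08676 221.58196]
 [160.05874 174.27587 189.21466]
 [120.17419  78.69544  75.84358]
 [230.8961  168.77053  89.87864]]
stand scene
[ 0.44949 -0.34544  0.13782  0.46404 -0.33702 -0.17096  2.08283]
[0.00093 0.00098 0.07262 0.00101 0.00116 0.08347 0.17494]
35.18888677406428
[[ 31.72439  30.70833  24.75692]
 [ 23.48512  69.55339 126.1031 ]
 [ 71.56173 136.78272 229.67098]
 [208.79171 135.56541 122.94381]
 [218.5484  114.16139  34.44886]
 [300.07461 274.21496 231.55144]]
```

```bash
cat >> h.py <<'E'
def quat(a):
    """tool pointing down, jaws along the y-axis of a part with yaw a"""
    x=np.array([0,0,-1.]);y=np.array([-np.sin(a),np.cos(a),0])
    return R.from_matrix(np.stack([x,y,np.cross(x,y)],1)).as_quat()
POST=np.array([.44883,-.34363]);PY=.125
SLOT=np.array([.4230,.10212]);SY=-.1252
E
python3 - <<'E'
from fit import *
from workcell import kinematics
np.set_printoptions(precision=4,suppress=True,linewidth=200)
for k in(0,np.pi,-np.pi):
  print("k",k)
  for p,a in((POST,PY),(SLOT,SY),(SLOT,SY+np.pi/2),(SLOT,SY-np.pi/2)):
    print(kinematics.solve_ik(np.r_[p,.08],quat(a+k)))
t=load("top1");s=load("scene1")
f=ray(t,114,213.4,.161);b=ray(t,128,222,.046);print("flask rim",f,"base",b)
for n,u,v,h in(("beaker",327,177,.08),("bottle",307,218,.101)):print(n,ray(t,u,v,h))
# scene check of the wing: R-B channel, fit px,py (z known), then lateral/z
S={k:s[k] for k in s.files};q=S["p"].copy();q=np.repeat((q[...,:1]-q[...,2:]),3,2);S["p"]=q
def wing(p,mask,dz=0):
    lab=mask(rect(np.array([.45008,-.3447]),.138,.06,.056,0)+rect(np.array([.45008,-.3447]),.138,.06,.056,.044),True)
    lab[mask(rect(p[:2],PY,.036,.012,.049+p[2])+rect(p[:2],PY,.036,.012,.093+p[2]),True)>0]=2
    return lab
win=(304,232,30,26)
r=fitter(S,win,lambda p,m:wing(np.r_[p,0],m),np.r_[POST,1.],np.array([.002,.002,.2]));print("xy",*r)
d=np.r_[POST]-s["eye"][:2];d/=np.linalg.norm(d);l=np.array([d[1],-d[0]])
r=fitter(S,win,lambda p,m:wing(np.r_[POST+l*p[0],p[1]],m),np.array([0,0,1.]),np.array([.002,.002,.2]));print("lateral(right),dz",*r,l)
E
```

```text
k 0
[-0.8628  0.5784  1.4892 -0.      1.074  -2.5586]
[-0.0365  0.406   1.8486 -0.      0.887  -1.4821]
None
[-0.0365  0.406   1.8486 -0.      0.887   0.0887]
k 3.141592653589793
[-0.8628  0.5784  1.4892 -0.      1.074   0.583 ]
[-0.0365  0.406   1.8486 -0.      0.887   1.6595]
[-0.0365  0.406   1.8486 -0.      0.887   0.0887]
None
k -3.141592653589793
[-0.8628  0.5784  1.4892 -0.      1.074   0.583 ]
[-0.0365  0.406   1.8486 -0.      0.887   1.6595]
[-0.0365  0.406   1.8486 -0.      0.887   0.0887]
None
flask rim [0.4374 0.2232 0.161 ] base [0.435 0.227 0.046]
beaker [ 0.5336 -0.2671  0.08  ]
bottle [ 0.4293 -0.2137  0.101 ]
xy [ 0.452  -0.3431  1.2636] [0.0004 0.0003 0.076 ] 31.51857003604055 [[   9.0039    9.0039    9.0039]
 [-196.8175 -196.8175 -196.8175]
 [ 196.6409  196.6409  196.6409]]
lateral(right),dz [0.0021 0.0014 1.2551] [0.0002 0.0002 0.0744] 31.677033000905947 [[   8.9502    8.9502    8.9502]
 [-198.2088 -198.2088 -198.2088]
 [ 195.4639  195.4639  195.4639]] [ 0.7785 -0.6277]
```

```bash
python3 - <<'E'
from h import *
from workcell import arm,observe,vision
np.set_printoptions(precision=4,suppress=True)
q=quat(PY+np.pi)
def st(n):
    s=observe();print(n,round(s["t"],2),s["eef_pos"],s["contact_force"],s["wrist_torque"],round(s["finger_gap"],4))
arm.movep([*POST,.17],q);st("above")
print(arm.move_l([*POST,.064],rate=.12,f_stop=8));st("down")
arm.grasp(30);st("grip")
print(arm.move_l([*POST,.074],rate=.05,f_stop=15));st("lift10")
E
```

```text
above 1.73 [ 0.4485 -0.3444  0.1703] [-0.2997  0.2301  0.3716] [0.0245 0.032  0.0051] 0.9976
False
down 2.76 [ 0.449  -0.344   0.0647] [0.6985 0.2241 0.3944] [-0.0204  0.0174  0.0261] 1.0
grip 3.89 [ 0.4489 -0.3437  0.064 ] [ 0.2115 -0.7662 -0.8141] [-0.0792 -0.0382  0.0547] 0.1356
False
lift10 4.24 [ 0.4489 -0.3437  0.0744] [-0.8125  0.3505 -1.0575] [ 0.0151  0.0216 -0.0418] 0.1327
```

```bash
python3 - <<'E'
from h import *
from workcell import arm,observe,vision
np.set_printoptions(precision=4,suppress=True)
def st(n):
    s=observe();print(n,round(s["t"],2),s["eef_pos"],s["contact_force"],s["wrist_torque"],round(s["finger_gap"],4))
print(arm.move_l([*POST,.20],rate=.15,f_stop=15));st("up")
arm.movep([*SLOT,.20],quat(SY+np.pi));st("over")
arm.move_l([*SLOT,.13],rate=.12);arm.pause(.2);st("near")
I=[]
for n in("scene","top"):
    P=np.mean([vision.camera(n)[0] for i in range(3)],0)
    np.savez(f"{n}2.npz",p=P,d=vision.camera(n)[1],**vision.calibration(n)); I.append(P[:,:,::-1])
S=cv2.resize(I[0][130:250,180:300],(400,400),interpolation=cv2.INTER_CUBIC);T=cv2.resize(I[1][180:270,140:230],(400,400),interpolation=cv2.INTER_CUBIC)
cv2.imwrite("pics/near.png",np.clip(np.hstack([S,T]),0,255))
E
```

```text
False
up 5.23 [ 0.4485 -0.3433  0.1991] [ 0.2423  0.6437 -1.7179] [ 0.0164 -0.0066  0.0357] 0.1357
over 6.88 [0.4234 0.1016 0.1999] [ 0.2583  0.125  -1.0702] [ 0.037  -0.0327 -0.0071] 0.1347
near 7.81 [0.4233 0.1021 0.1306] [-0.3037  0.1759 -0.7092] [ 0.0921 -0.0104 -0.0151] 0.1402[ WARN:0@12.149] global loadsave.cpp:1063 imwrite_ Unsupported depth image for selected encoder is fallbacked to CV_8U.
```

View pics/near.png

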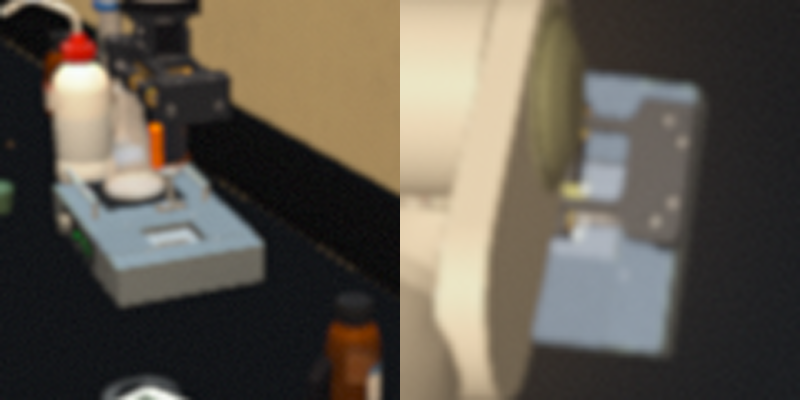

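The left half (scene) shows the post hanging upright. Its foot is at about scene (231,190), over the far side of the well at about (232,201). The right half (top) shows that the gripper hides the slot. I fit deck and post in the scene view for the relative offset.

```bash
python3 - <<'E'
from fit import *
np.set_printoptions(precision=4,suppress=True,linewidth=200)
s=load("scene2")
def D(p,mask): return deck(np.r_[p[:3],.0098,p[3],0.],mask)
r=fitter(s,(214,196,48,28),D,np.array([*SLOT,SY,-.0606,.7]),np.array([.002,.002,.02,.003,.2]));print("deck scene",*r)
zf=.1306-.060  # foot underside
def post(p,mask):
    x,y,dz=p;g=np.array([x,y]);z0=zf+dz
    a=np.arange(16)/16*2*np.pi;cyl=lambda r,a0,a1:[[x+r*np.cos(t),y+r*np.sin(t),z] for t in a for z in(a0,a1)]
    lab=mask(rect(g,SY,.036,.012,z0+.045)+rect(g,SY,.036,.012,z0+.089),True)
    return lab
S={k:s[k] for k in s.files};q=S["p"].copy();S["p"]=np.repeat(q[...,:1]-q[...,2:],3,2)
r=fitter(S,(218,170,12,13),lambda p,m:post(np.r_[p,0],m),np.array([*SLOT,.7]),np.array([.002,.002,.2]));print("wing xy",*r)
im=s["p"][:,:,::-1].copy();c=cv2.resize(im[160:226,205:265],None,fx=9,fy=9,interpolation=cv2.INTER_CUBIC)
for lx,ly,z,col in((.036,.012,zf+.045,(0,255,0)),(.036,.012,zf+.089,(0,255,0)),(.03,.007,zf,(0,0,255)),(.03,.007,zf+.007,(0,0,255)),(.033,.01,.0362,(255,0,255)),(.054,.054,.046,(255,255,0))):
    uv=np.array([proj(s,p) for p in rect(SLOT,SY,lx,ly,z)]);cv2.polylines(c,[np.int32((uv-[205,160]+.5)*9)],True,col,1)
cv2.imwrite("pics/ov.png",np.clip(c,0,255).astype(np.uint8))
E
```

```text
deck scene [ 0.423   0.0973 -0.0955 -0.052   0.9953] [0.0002 0.0003 0.0042 0.0003 0.0243] 9.31806746550571 [[ 14.0328  15.9147  18.9286]
 [109.0945 107.1601  98.5164]
 [143.5731 163.3308 174.6974]
 [103.2549 103.4481  97.5895]
 [194.6009 207.8107 214.9759]
 [148.8017 139.8208 126.537 ]]
wing xy [0.4266 0.1068 0.6079] [0.001  0.0022 0.1459] 32.26956282174949 [[ 28.0689  28.0689  28.0689]
 [153.276  153.276  153.276 ]]
```

View pics/ov.png

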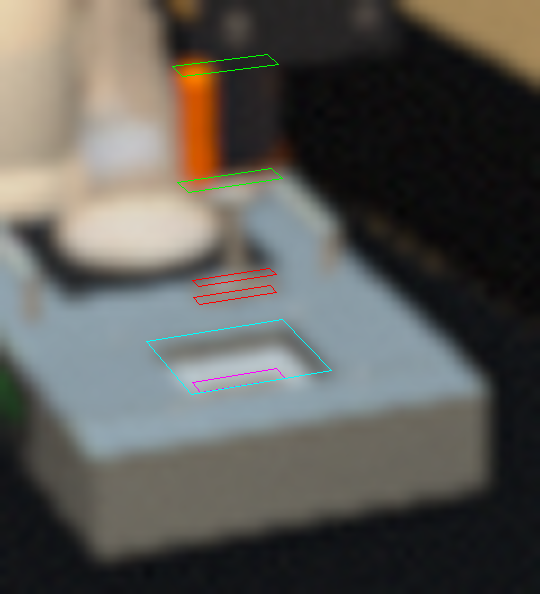

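```bash
cat > ins.py <<'E'
from h import *
from workcell import arm,observe
np.set_printoptions(precision=4,suppress=True)
def st(n):
    s=observe();print(n,round(s["t"],2),s["eef_pos"],s["contact_force"],s["wrist_torque"],round(s["finger_gap"],4));return s
def off(a,b,yaw=SY):
    e=np.array([np.cos(yaw),np.sin(yaw)]);f=np.array([-e[1],e[0]]);return SLOT+a*e*1e-3+b*f*1e-3
def tryat(a,b,zt=.089):
    p=off(a,b)
    z=observe()["eef_pos"][2]
    arm.move_l([*p,max(z,.0)],rate=.03)
    hit=arm.move_l([*p,zt],rate=.025,f_stop=4)
    s=st(f"try {a},{b} hit={hit}")
    return s["eef_pos"][2]<.0925
E
python3 - <<'E'
from ins import *
arm.move_l([*SLOT,.103],rate=.08);st("pre")
print(tryat(0,0))
E
```

```text
pre 8.69 [0.4231 0.1021 0.1031] [ 0.0422 -0.2267 -0.4699] [ 0.0369  0.0599 -0.0039] 0.1339
try 0,0 hit=False 9.66 [0.4229 0.1021 0.0889] [ 0.1623 -0.9999 -1.4314] [-0.1136  0.1252 -0.0274] 0.1341
True
```

It's in the slot, 7 mm below the plate top with no contact. I press on gently.

```bash
python3 - <<'E'
from ins import *
for z in(.086,.0845,.082,.080,.0785):
    h=arm.move_l([*SLOT,z],rate=.02,f_stop=11);arm.pause(.1);F=[observe()["contact_force"]];arm.pause(.05);F.append(observe()["contact_force"])
    st(f"z {z} {h}")
    if h: break
E
```

```text
z 0.086 False 10.11 [0.4232 0.1021 0.0861] [ 0.4405 -0.8764  0.4076] [-0.2025 -0.1198 -0.0004] 0.1289
z 0.0845 False 10.51 [0.4232 0.1021 0.0846] [ 1.2374 -0.9357  1.0905] [-0.3165 -0.1776 -0.0147] 0.1334
z 0.082 False 10.93 [0.4232 0.1021 0.0821] [ 2.07   -1.6871  4.0658] [-0.3062 -0.2049 -0.0041] 0.1348
z 0.08 False 11.33 [0.4232 0.1021 0.0801] [ 1.0275 -1.8673  5.4168] [-0.2196 -0.1466  0.0563] 0.1346
z 0.0785 False 11.73 [0.4232 0.1021 0.0787] [ 0.187  -1.6068  6.0724] [-0.2655 -0.2     0.0419] 0.131
```

```bash
python3 - <<'E'
from ins import *
for p,z in((off(0,-.6),.0785),(off(0,-.6),.0765)):
    h=arm.move_l([*p,z],rate=.02,f_stop=8);arm.pause(.1)
    F=[]
    for i in range(6): F.append(observe()["contact_force"]);arm.pause(.03)
    print(np.mean(F,0));st(f"z {z} {h}")
E
```

```text
[1.2632 0.6802 6.895 ]
z 0.0785 False 12.28 [0.4232 0.1018 0.0788] [1.6534 0.7084 6.0803] [ 0.2336 -0.2222  0.0491] 0.1362
[0.9785 0.5484 8.2789]
z 0.0765 False 12.83 [0.4232 0.1018 0.0769] [1.443  1.1799 8.7816] [ 0.284  -0.1416  0.0335] 0.1365
```

```bash
python3 - <<'E'
from ins import *
p=off(0,-.4)
for d in(8,20,35):
    h=arm.move_l([*p,.0766],rate=.02,rotation=quat(SY+np.pi+np.radians(d)),f_stop=8);arm.pause(.05)
    s=st(f"turn {d} {h}")
    print(np.degrees(R.from_quat(s["ee_rot"]).as_matrix()[:2,1]))
    if h: break
E
```

```text
turn 8 False 13.18 [0.423  0.1019 0.0769] [ 0.3372 -0.0934  8.2198] [ 0.0292 -0.0708  0.0704] 0.1355
[  0.8341 -57.2897]
turn 20 False 13.58 [0.4229 0.1019 0.0769] [-0.0394  0.2554  8.4629] [0.0088 0.0199 0.0826] 0.1309
[ 12.7243 -55.865 ]
turn 35 False 14.04 [0.4228 0.1019 0.0768] [-0.1964 -0.4597  8.3451] [-0.0003  0.0082  0.0715] 0.1311
[ 26.7496 -50.6682]
```

```bash
python3 - <<'E'
from ins import *
p=off(0,-.4)
for d in(55,75,90):
    h=arm.move_l([*p,.0766],rate=.02,rotation=quat(SY+np.pi+np.radians(d)),f_stop=8);arm.pause(.05)
    s=st(f"turn {d} {h}")
    if h: break
else:
    for z in(.079,.081,.083):
        arm.move_l([*p,z],rate=.02,f_stop=12);arm.pause(.08)
        F=[]
        for i in range(4): F.append(observe()["contact_force"]);arm.pause(.02)
        print(np.mean(F,0));st(f"up {z}")
E
```

```text
turn 55 False 14.59 [0.4228 0.1019 0.0768] [-0.1844 -0.6445  8.8184] [-0.0282  0.0202  0.0509] 0.1342
turn 75 False 15.14 [0.4228 0.1019 0.0768] [0.6191 0.7539 8.3422] [ 0.0606 -0.0417  0.0314] 0.1326
turn 90 False 15.6 [0.4228 0.1019 0.0768] [ 0.6929 -0.7347  7.983 ] [-0.0189 -0.0442  0.0159] 0.1362
[0.47   0.2158 6.7087]
up 0.079 16.02 [0.4228 0.1019 0.0791] [ 0.5477 -0.3103  7.0368] [-0.0022 -0.0939  0.059 ] 0.1336
[0.7531 0.3329 4.9267]
up 0.081 16.42 [0.4228 0.1019 0.081 ] [ 0.1199 -0.1016  4.7766] [-0.0117 -0.1585  0.0058] 0.134
[0.4885 1.2847 0.848 ]
up 0.083 16.82 [0.4228 0.1019 0.0829] [0.7921 0.8134 0.9821] [ 0.1604 -0.225   0.0537] 0.1333
```

The force fell from 4.9 N at 0.081 to 0.85 N at 0.083, so the lift stops where the notch bottom should be. The unnotched underside would have stopped it about 3 mm lower. I ease to the free height, let go and retreat.

```bash
python3 - <<'E'
from ins import *
from workcell import vision
p=off(0,-.4)
arm.move_l([*p,.0824],rate=.02);arm.pause(.2);st("rest")
arm.gripper_open();st("open")
h=arm.move_l([*p,.20],rate=.12,f_stop=6);st(f"clear {h}")
arm.movep([.30,-.25,.28],quat(np.pi+SY+np.pi/2));arm.pause(.2);st("away")
I=[]
for n in("scene","top"):
    A=[vision.camera(n) for i in range(4)];P=np.mean([a[0] for a in A],0)
    np.savez(f"{n}3.npz",p=P,d=np.median([a[1] for a in A],0),**vision.calibration(n)); I.append(P[:,:,::-1])
S=cv2.resize(I[0][150:230,195:275],(400,400),interpolation=cv2.INTER_CUBIC);T=cv2.resize(I[1][175:275,100:220],(480,400),interpolation=cv2.INTER_CUBIC)[:,:400+80]
b=cv2.resize(np.clip(I[1],0,255).astype(np.uint8)[130:280,280:440],(213,200))
cv2.imwrite("pics/end.png",np.clip(np.hstack([S[:,:320],T]),0,255).astype(np.uint8))
E
```

```text
rest 17.27 [0.4229 0.1018 0.0824] [-0.2982  1.7954  4.7668] [ 0.258  -0.0092  0.0081] 0.1293
open 18.45 [0.423  0.1017 0.0824] [-0.1508 -0.5642  0.022 ] [ 0.014  -0.0382  0.0378] 0.9972
clear False 19.58 [0.4226 0.1017 0.1994] [-0.1269 -0.155  -0.0218] [-0.0872 -0.0583 -0.0094] 0.999
away 21.2 [ 0.3004 -0.2495  0.2799] [-0.1987 -0.6709 -0.1139] [-0.0246 -0.0761  0.0577] 1.0038
```

View pics/end.png

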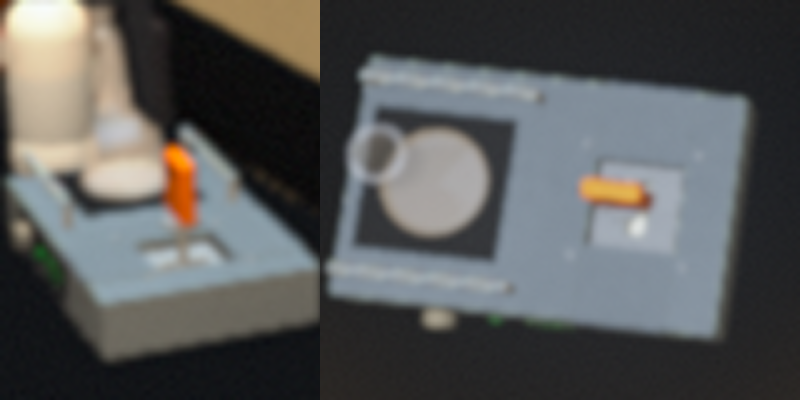

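The post stands in the slot with its wing across it: orange at top about (193,222), scene about (231,187). The flask stands on its mat. I check tilt, height, yaw and the neighbours by numbers before handing in.

```bash
python3 - <<'E'
from fit import *
np.set_printoptions(precision=4,suppress=True,linewidth=200)
t=load("top3");s=load("scene3");t1=load("top1")
X=pts(t);im=np.clip(t["p"],0,255).astype(np.uint8);h=cv2.cvtColor(im,cv2.COLOR_RGB2HSV)
m=cv2.inRange(h,(5,110,140),(22,255,255))>0;m[:, :175]=0;m[:,215:]=0;m[:205]=0;m[240:]=0
print("wing z pct",np.percentile(X[m][:,2],[10,30,50,70,90]),m.sum())
# wing in R-B channel: base centre x,y, yaw, lean of top (dx,dy)
def sub(z): 
    S={k:z[k] for k in z.files};S["p"]=np.repeat(z["p"][...,:1]-z["p"][...,2:],3,2);return S
z0=.0232
def W(p,mask):
    x,y,yaw,lx,ly=p
    return mask(rect(np.array([x,y]),yaw,.036,.012,z0+.045)+rect(np.array([x+lx,y+ly]),yaw,.036,.012,z0+.089),True)
q0=np.array([*SLOT,SY+np.pi/2,0,0,.9]);sc=np.array([.002,.002,.03,.002,.002,.2])
for n,S,win in(("top",sub(t),(178,205,34,34)),("scene",sub(s),(218,172,26,30))):
    r=fitter(S,win,W,q0,sc);print(n,r[0],r[1],r[2],"yaw rel slot deg",np.degrees(r[0][2]-SY))
for n,w in(("flask",(104,195,45,45)),("beaker",(310,160,34,34)),("bottle",(297,207,20,24))):
    x,y,a,b=w;A=t1["p"][y:y+b,x:x+a].mean(2).astype(np.float32);B=t["p"][y:y+b,x:x+a].mean(2).astype(np.float32)
    print(n,"shift px",cv2.phaseCorrelate(A,B,cv2.createHanningWindow((a,b),cv2.CV_32F)),"diff",np.abs(A-B).mean())
E
```

```text
wing z pct [0.1031 0.109  0.1109 0.1121 0.1136] 32
top [ 0.4247  0.1082  1.5598 -0.0028  0.0005  1.2697] [0.0012 0.0002 0.0609 0.0247 0.0632 0.0659] 9.400136216820783 yaw rel slot deg 96.54375273551435
scene [ 0.4274  0.1082  1.3008 -0.0038 -0.0031  0.8196] [0.0004 0.0009 0.0094 0.0005 0.0011 0.0545] 20.641946477018376 yaw rel slot deg 81.70645800828639
flask shift px ((0.49649857621377436, 0.46033798469986564), 0.8864806071622872) diff 0.5628445
beaker shift px ((-0.13244516259608474, 0.02525869592703245), 0.8210875881306919) diff 2.391436
bottle shift px ((0.10754652044160018, -0.607090596921438), 0.8084571431080501) diff 1.5055463
```

Height is right: the wing top is at about 112 mm, which is the locked height. But the wing centre comes out about 6 mm off in +y, so I fit the lean about the foot explicitly, in both views.

```bash
cat > lean.py <<'E'
from fit import *
np.set_printoptions(precision=4,suppress=True,linewidth=200)
def sub(z):
    S={k:z[k] for k in z.files};S["p"]=np.repeat(z["p"][...,:1]-z["p"][...,2:],3,2);return S
def box(p):
    x,y,yaw,tx,ty,z0=p
    Rm=R.from_rotvec([-ty,tx,0]).as_matrix()@R.from_euler("z",yaw).as_matrix()
    return [np.array([x,y,z0])+Rm@np.array([a*.018,b*.006,c]) for c in(.045,.089) for a,b in((1,1),(-1,1),(-1,-1),(1,-1))]
def check(T,S,z0=.0232):
    t,s=load(T),load(S);Y=SY+np.pi/2
    out={}
    # lean (rad) towards +x,+y ; foot at the slot centre
    r=fitter(sub(t),(178,205,34,34),lambda p,m:m(box([*SLOT,p[2],p[0],p[1],z0]),True),np.array([0,0,Y,1.]),np.array([.03,.03,.03,.2]))
    print("top lean deg",np.degrees(r[0][:2]),"+-",np.degrees(r[1][:2]),"yaw rel",np.degrees(r[0][2]-SY),r[2])
    r2=fitter(sub(s),(218,172,26,34),lambda p,m:m(box([*SLOT+p[3:5],p[2],p[0],p[1],z0]),True),np.array([0,0,Y,0,0,1.]),np.array([.03,.03,.03,.002,.002,.2]))
    print("scene lean",np.degrees(r2[0][:2]),"+-",np.degrees(r2[1][:2]),"yaw rel",np.degrees(r2[0][2]-SY),"base",r2[0][3:5],r2[2])
    I=[]
    for z,w in((t,(165,195,50,50)),(s,(205,165,50,50))):
        x,y,a,b=w;c=cv2.resize(np.clip(z["p"][y:y+b,x:x+a,::-1],0,255),None,fx=8,fy=8,interpolation=cv2.INTER_CUBIC)
        uv=np.array([proj(z,p) for p in box([*SLOT,Y,0,0,z0])]);q=np.int32((uv-[x,y]+.5)*8)
        for k in(q[:4],q[4:]): cv2.polylines(c,[k],True,(0,255,0),1)
        for lx,ly,zz,col in((.033,.01,.0362,(255,0,255)),(.054,.054,.046,(255,255,0))):
            uv=np.array([proj(z,p) for p in rect(SLOT,SY,lx,ly,zz)]);cv2.polylines(c,[np.int32((uv-[x,y]+.5)*8)],True,col,1)
        I.append(c)
    return np.clip(np.hstack(I),0,255).astype(np.uint8)
if __name__=="__main__": cv2.imwrite("pics/lean.png",check("top3","scene3"))
E
python3 lean.py
```

```text
top lean deg [-2.3314  6.7551] +- [0.382  0.2103] yaw rel 112.43542826964543 9.418945008323641
scene lean [-3.0403  1.6365] +- [0.5555 1.3072] yaw rel 81.96958569852134 base [0.0059 0.0024] 20.674912877584934
```

View pics/lean.png

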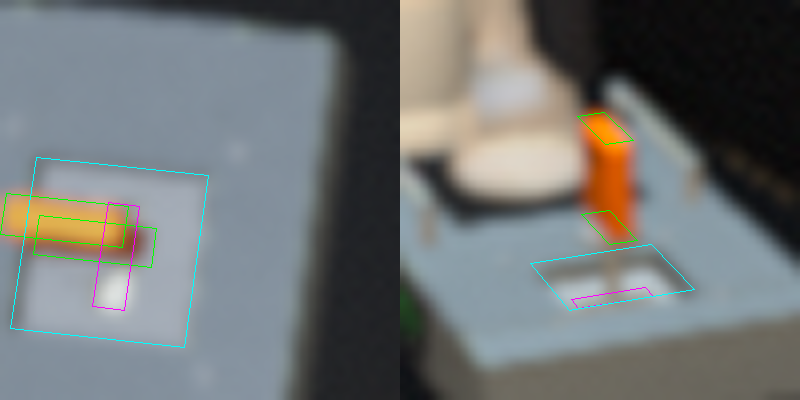

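The overlay shows the upright model (green) lying on the wing in both views. My top fit window cut the wing off: it starts at column 178 but the wing spans about 163 to 183. I refit with the right window.

```bash
sed -i 's/(178,205,34,34)/(153,205,44,36)/' lean.py; python3 lean.py
python3 - <<'E'
from lean import *
t=load("top3");c=np.clip(t["p"],0,255).astype(np.uint8);m=cv2.inRange(cv2.cvtColor(c,cv2.COLOR_RGB2HSV),(5,90,110),(22,255,255))>0
m[:, :153]=0;m[:,200:]=0;m[:205]=0;m[240:]=0
v,u=np.nonzero(m);print("orange",m.sum(),u.min(),u.max(),v.min(),v.max(),"z",np.percentile(pts(t)[m][:,2],[20,50,80]))
# held in the jaws (known upright) the same scene fit, as a reference
E
```

```text
top lean deg [0.605  1.1008] +- [0.0594 0.1274] yaw rel 86.63761346249215 10.395003692394196
scene lean [-3.0403  1.6365] +- [0.5555 1.3072] yaw rel 81.96958569852134 base [0.0059 0.0024] 20.674912877584934
orange 96 165 181 219 226 z [0.1048 0.1116 0.113 ]
```

The refit gives a lean of about 1°, the wing 87° across the slot (notch play is ±4°), and the wing top at about 112 mm, the locked height. I hand in.

```bash
python3 -c "
from workcell import job,observe
print(observe()['t']);print(job.sign_off())"
```

```text
21.6
the job is handed in; nothing more can be done
None
```

The post is locked and upright across the slot, and I handed the job in at 21.6 s of robot time. I took it from the blue stand and passed its foot lengthwise through the slot at the first try. I pressed it about 9 mm into the pad (about 9 N), turned it 90° with less than 0.1 N m about the post's axis, and let the spring lift it. Then I let go and backed away.

**Lock:** The force stayed at spring level until the foot reached notch height, then dropped. That means the foot rose past the plain underside into the notches.

**Final top view:** The wing top was at about 112 mm, as expected for the locked position. The lean was about 1° and the wing stood 87° across the slot, within the notch play of about ±4°.

**Neighbours:** Before-and-after top pictures of the flask, beaker and bottle differ by 0.6 to 2.4 grey levels. The shift measure gave up to about 0.6 pixel (roughly 1.5 mm). I take that as noise, most clearly for the flask, where the pictures are nearly identical.

**Checks that disagreed:**
- My first two top-view pose fits showed a 6 mm offset and then a 7° lean. The fit window had cut the wing off, and the corrected window removed the problem.
- The scene camera fit was poor throughout. It differs from the top view by 2–5 mm at the deck and the stand, and at the end it gave a lean of about 3° and a turn of 82°. I relied on the top view and the force readings.

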